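# Push a bench-mounted gear shifter through its gate into gear

## Task

Put the gear shifter on the bench into gear: push its lever along the leg of the L-shaped slot in which it stands, as far as the corner, then round the corner and along the other leg until it is fully home at the slot's closed end, and leave it there. Only push the knob or lever from outside with the fingers: never take it between the fingers, and keep the lever within its slot. Leave the other things on the bench where they are.

Things in the scene. Friction and masses are not known exactly. Their poses are not given: they have to be found in the camera images.
- shifter: Gear shifter fixed to the bench: dark steel base 150 x 150 x 12 mm, ribbed aluminium housing and steel gate plate 116 x 116 mm, plate 8 mm thick, its top 105 mm above the bench. Origin: centre of the base's underside, z up. The slot's first leg runs along its +y, the second along its +x. A shaft stub 20 mm thick sticks out 50 mm on its -y side. It stands turned up to 70 degrees either way.
- slot_start (a point): Centre line of the slot at the free end of its first leg, at plate-top height: shifter frame (0, -14, 105) mm. The slot is 13 mm wide and closed 6.5 mm beyond this point. With the lever's rod here, the knob's centre is at (0, -32, 182) mm.
- slot_corner (a point): Corner of the slot's centre line, shifter frame (0, 14, 105) mm, 28 mm from slot_start. The slot's edge is 6.5 mm beyond. With the rod here, the knob's centre is at (0, 31, 182) mm, 34 mm in y when against the edge.
- slot_end (a point): Closed end of the second leg, shifter frame (24, 14, 105) mm, 24 mm from the corner; the slot is closed 6.5 mm beyond, so the rod stops about 1.5 mm past this point. With the rod here, the knob's centre is at (50, 29, 173) mm, 53 mm in x when against the end.
- knob (a point): Centre of the lever's black knob, 35 mm across, 47 mm tall along the lever, on a steel rod 10 mm thick that passes through the slot. The lever tilts about a point in the housing, shifter frame (0, 0, 35) mm, 150 mm below this point. It starts on the first leg, up to 20 mm (at the knob) from slot_start. 2 to 3 N on the knob moves it; no spring, it stays where left; the slot's edges stop it firmly.
- lever_side (a joint): Lever's sideways lean, rad, 0 = upright, grows as it leans to the shifter's +y: -0.21 at slot_start, +0.21 at slot_corner (stops at about -0.23 and +0.23).
- lever_fore (a joint): Lever's fore-and-aft lean, rad, 0 = upright, as on the whole first leg; grows as it leans to the shifter's +x: 0.35 at slot_end (stops at about 0.37).
- socket: Bystander: steel wrench socket standing upright, 28 mm diameter, 45 mm tall, about 150 mm from the shifter's centre on its -x side. Origin: centre of underside.
- valve: Bystander: steel engine valve standing on its head, head 34 mm diameter, stem 7 mm thick, 105 mm tall, about 155 mm from the shifter's centre on its -y side. Origin: centre of underside.
- piston: Bystander: aluminium piston standing upright, 72 mm diameter, 64 mm tall, about 160 mm from the shifter's centre on its +y side. Origin: centre of underside.
- wrench: Bystander: wrench lying on the robot's right, under 25 mm tall.
- screwdriver: Bystander: screwdriver lying on the robot's left, under 40 mm tall.
- cup: Bystander: plain pale cup on the robot's left, 80 mm across, 105 mm tall. Origin: centre of underside.
- oil: Bystander: grey oil bottle with black cap on the robot's right, 72 mm diameter, 210 mm tall. Origin: centre of underside.
Not all that is in view belongs to the job. Leave any pink or yellow look-alike of the shifter alone.

How it is judged:
By the outcome, as a careful person would: the job done as asked, in the order asked, and still so for the second after the job is handed in, with the robot touching nothing.
It also fails if it takes over 38 s, if anything falls off the work surface, if the arm or the gripper's body presses on something with over 40 N, if the wrist force passes 120 N, or if a joint passes its speed limit or range.

## Robot

A 7-joint arm with a two-finger parallel gripper is mounted at the origin on the work surface. World frame = base frame: x ahead of the robot, y to its left, z up, the work surface at z = 0. Lengths are in m, angles in rad, forces in N, time in s.
With the tool pointing down it reaches from about 0.425 to 0.875 m from the base axis. Payload 4.7 kg.
Tool frame: the origin (TCP) lies at the very end of the fingers, on their centre line; the grasp point (between the pads) lies manip.grasp_offset behind it (manip.grasp_offset is the distance from the TCP to the grasp point, in m); z points along the fingers, x is the direction in which the jaws open and shut, and the axes are right-handed (so a half turn about z gives the same grasp; the last joint's range is limited). The gripper opens to 87 mm and grips with 3 to 60 N. Pads are 19 mm wide; open, the fingers measure 117 mm over their backs; the gripper's body (75 mm by 190 mm) begins 51 mm behind the grasp point.
Start: joints at [1.207, 0.321, -0.07, 1.45, 0.023, 1.371, -0.057], TCP at [0.24, -0.604, 0.194] pointing down, gripper open.
Joint ranges: [-2.86, 2.86], [-0.3, 2.09], [-1.38, 1.24], [0.06, 2.45], [-1.56, 4.7], [0.09, 2.05], [-2.69, 2.69]. Speed limits (rad/s): [2.57, 2.57, 3.14, 3.14, 3.14, 3.14, 3.14].

## Interface

Orientations are given as a rotation vector (axis times angle).
In Python, from station import telemetry, read_camera, hand_in, manip gives the robot as it stands. The module is installed in compiled form; this text tells all that it offers.
- The arm moves only by the tool play_rows, never from a script. Its argument "steps" is a list of rows, each an object with "claw": the opening in per cent of the stroke, from 0 (shut) to 100 (fully open); "translation": the shift along the tool's x, y, z in mm, a list of three; "rot": the turn, a rotation vector about the tool's x, y, z in rad, a list of three. In form: [{"claw": claw, "translation": [tx, ty, tz], "rot": [wx, wy, wz]}, ...]. A call has 1 to 20 rows; each row is the pose to reach, as a shift and turn from the pose commanded when the call began, along the tool's axes at that moment; what a row does not reach only later rows make up. A row lasts 1/10 s, in which the tool goes at most 50 mm and 8.59 degrees, less where a joint would pass 70% of its speed; a pose out of reach is approached as far as the arm can. A call with a gripper value outside its range is refused whole. The fingers move at their own pace and stop on an object; "grip_force" is the grip in N (left out, the last holds). Time passes only in rows, so rows that repeat a pose let the fingers close. It gives the time, the measured TCP pose, the force and the opening at its end, in the units of the state.
- telemetry.sense(): the state, without advancing time (a new reading comes with each control period).
- read_camera(name): name is "side" or "top" or "wrist"; returns a dict with "img" (400x640x3 uint8, blue, green, red), "K" (3x3 intrinsics, pixels), "D" ([k1, k2, p1, p2, k3] as OpenCV has them; the pictures are not rectified), "extrinsics" (4x4, takes a point from world to camera coordinates); the wrist camera has in their place "T_tool_cam" (4x4, takes a point from camera to tool coordinates, whose origin is the TCP and whose axes are the tool frame's). Camera axes: x right, y down, z forward; pixel columns grow to the right and rows downward; lengths in m; the calibration is good to about 2 mm. A picture is of the moment at which its call begins: read the wrist's pose just before it. There is no depth.
- hand_in(): hands the job in, once; it reports no verdict.
The state is a dict: "t": time; "joint_positions": joint angles; "qvel": joint speeds; "joint_torque": joint torques, N m; "tcp_pos": TCP position; "ee_rot": TCP orientation; "contact_force": force on the tool from outside, world axes, zero at the start; "ft_torque": the same for the moment, N m; "gripper_width": finger opening in m.
Only numpy, scipy, OpenCV 4.12 (cv2) and the standard library are available. Lean on these libraries where they do the work, as an engineer would, in place of code of your own. Each camera call takes 0.05 s, during which the arm holds its last target.

## Working session

There is one attempt and no reset: what is moved stays moved. The work goes in short steps, Python scripts to look and compute and a tool call to move; the robot and the scene stay as the last step left them, time stands still between calls to the robot, and variables do not carry over. Pictures are saved under pics/ and viewed, and the job is handed in when it is done.

Besides the shell and the picture viewer there is one more tool, called after ">>>" as name([rows], argument=value, ...), one row to a line, values as JSON. play_rows: Moves the arm, as the interface text tells. Its arguments: {"type":"object","properties":{"steps":{"type":"array","items":{"type":"object","properties":{"claw":{"type":"number"},"translation":{"type":"array","items":{"type":"number"}},"rot":{"type":"array","items":{"type":"number"}}}}},"grip_force":{"type":"number"}},"required":["steps"]}

```bash
mkdir -p pics; ls
python3 - <<'E'
from station import telemetry, read_camera, manip
import cv2,numpy as np
s=telemetry.sense()
for k,v in s.items(): print(k,np.round(v,4))
print(manip.grasp_offset)
for n in ["side","top","wrist"]:
    d=read_camera(n); cv2.imwrite(f"pics/{n}0.png",d["img"])
    np.savez(f"{n}0.npz",**d)
    print(n,np.round(d["K"],1).tolist(),np.round(d["D"],3), np.round(d.get("extrinsics",d.get("T_tool_cam")),3).tolist())
E
```

```text
pics
t 0.0
joint_positions [ 1.2071  0.3218 -0.0701  1.4517  0.0226  1.3708 -0.0569]
qvel [-0.0001 -0.0002  0.0006 -0.0008  0.0013 -0.0013 -0.    ]
joint_torque [-6.00000e-04 -4.91283e+01 -4.04200e-01 -3.12523e+01 -6.37000e-02
  4.37000e-02  2.00000e-04]
tcp_pos [ 0.2395 -0.6036  0.1929]
ee_rot [-2.5982  1.7642  0.0026]
contact_force [-0.0314 -0.3336  0.3321]
ft_torque [ 0.0264 -0.0357 -0.0117]
gripper_width 0.0867
0.0187
side [[454.0, 0.0, 316.6], [0.0, 454.0, 195.7], [0.0, 0.0, 1.0]] [-0.038  0.     0.     0.     0.   ] [[0.99, -0.139, -0.025, -0.455], [-0.093, -0.513, -0.853, 0.133], [0.106, 0.847, -0.521, 1.437], [0.0, 0.0, 0.0, 1.0]]
top [[395.3, 0.0, 310.8], [0.0, 395.3, 201.1], [0.0, 0.0, 1.0]] [-0.055  0.     0.     0.     0.   ] [[-0.027, -1.0, 0.001, 0.001], [-0.984, 0.026, -0.178, 0.476], [0.178, -0.006, -0.984, 1.208], [0.0, 0.0, 0.0, 1.0]]
wrist [[326.0, 0.0, 328.1], [0.0, 326.0, 203.0], [0.0, 0.0, 1.0]] [-0.066  0.     0.     0.     0.   ] [[1.0, 0.001, 0.001, -0.001], [-0.001, 0.953, 0.303, -0.083], [-0.0, -0.303, 0.953, -0.191], [0.0, 0.0, 0.0, 1.0]]
```

View pics/side0.png

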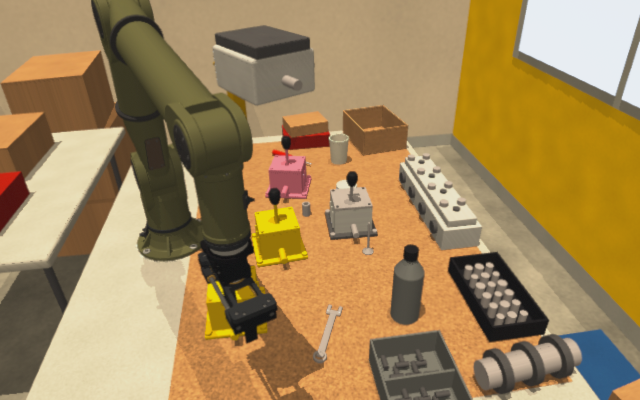

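View pics/top0.png

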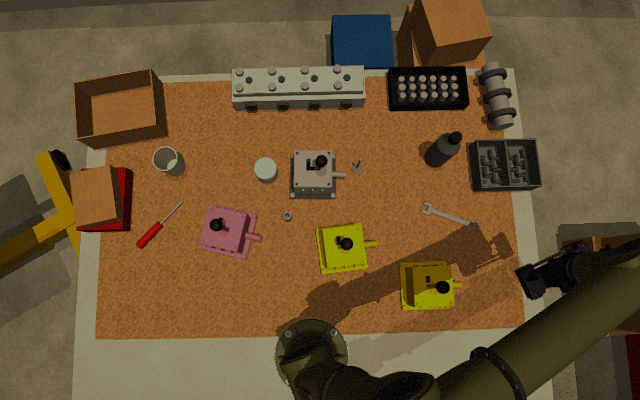

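Candidates in the top view are grey (313,172), pink (228,230), yellow (342,247) and yellow (428,285). The description says steel and aluminium, so I choose the grey one and check it in a close crop.

Run:
```python
import cv2,numpy as np
t=cv2.imread("pics/top0.png")[130:215,225:385]; cv2.imwrite("pics/tc.png",cv2.resize(t,None,fx=5,fy=5,interpolation=cv2.INTER_CUBIC))
t=cv2.imread("pics/side0.png")[160:260,290:400]; cv2.imwrite("pics/sc.png",cv2.resize(t,None,fx=6,fy=6,interpolation=cv2.INTER_CUBIC)[:600])
```

```text
(no output)
```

View pics/tc.png

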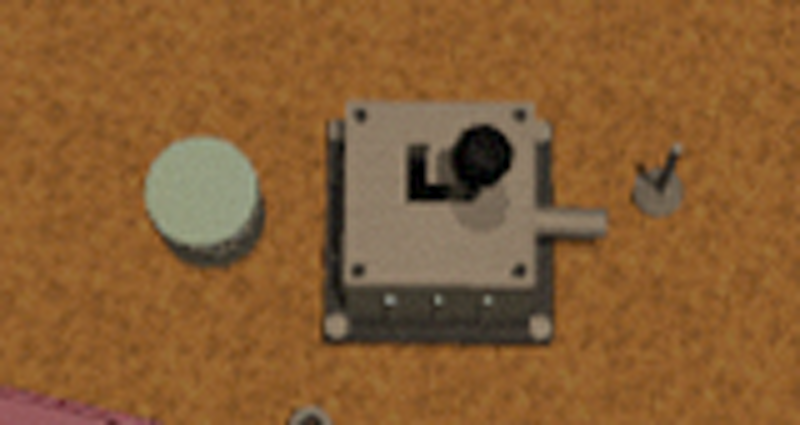

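View pics/sc.png

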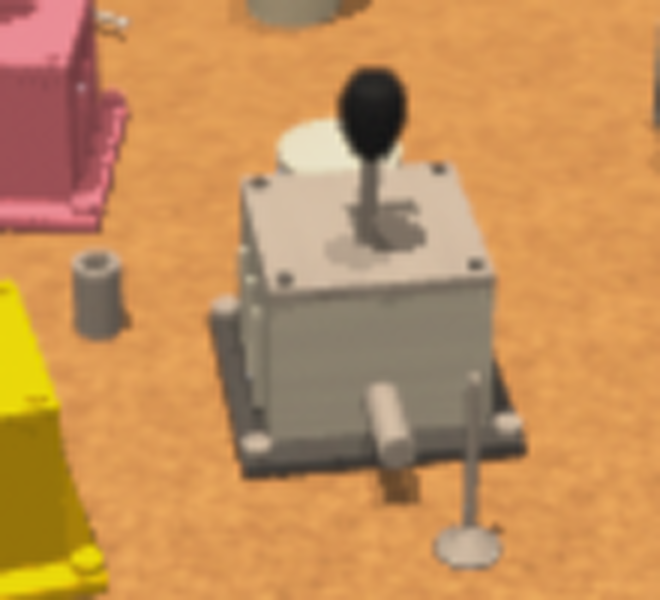

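```bash
cat > h.py <<'E'
import cv2,numpy as np
from scipy.optimize import least_squares
from scipy.spatial.transform import Rotation as R
def proj(d,P):
    E=d["extrinsics"]; return cv2.projectPoints(np.float64(P).reshape(-1,1,3),cv2.Rodrigues(E[:3,:3].copy())[0],E[:3,3].copy(),d["K"],d["D"])[0].reshape(-1,2)
def sh2w(p,P):
    c,s=np.cos(p[2]),np.sin(p[2]); P=np.float64(P).reshape(-1,3)
    return np.c_[p[0]+c*P[:,0]-s*P[:,1],p[1]+s*P[:,0]+c*P[:,1],P[:,2]]
def ray(d,uv):
    u=cv2.undistortPoints(np.float64(uv).reshape(1,1,2),d["K"],d["D"])[0,0]
    E=d["extrinsics"]; Rm=E[:3,:3]; return -Rm.T@E[:3,3], Rm.T@np.array([u[0],u[1],1])
def knobpos(fs,ss):  # in shifter frame, two-axis tilt
    v=np.array([np.tan(fs),np.tan(ss),1.]); return np.array([0,0,.035])+.15*v/np.linalg.norm(v)
E
python3 - <<'E'
from h import *
T=dict(np.load("top0.npz"));S=dict(np.load("side0.npz"))
f=lambda L,k,o:(np.float64(L)+.5)/k-.5+np.float64(o)
a=.058;z=.105
# order: (+x,+y),(+x,-y),(-x,-y),(-x,+y)
C=[[a,a,z],[a,-a,z],[-a,-a,z],[-a,a,z]]
tu=f([(346,101),(534,102),(537,288),(343,286)],5,(225,130))
b=.075
B=[[-b,-b,.012],[-b,b,.012]]; bu=f([(552,337),(324,337)],5,(225,130))
# side: near edge is -y side
su=f([(494,275),(262,293),(240,178),(450,165)],6,(290,160))
SC=[[a,-a,z],[-a,-a,z],[-a,a,z],[a,a,z]]
def res(p): return np.r_[(proj(T,sh2w(p,C))-tu).ravel(),(proj(S,sh2w(p,SC))-su).ravel()]
r=least_squares(res,[.66,0,0]);print(r.x,np.degrees(r.x[2]));print(res(r.x).reshape(-1,2).round(1))
np.save("p.npy",r.x)
kt=f([(482,156)],5,(225,130))[0]; ks=f([(373,113)],6,(290,160))[0]
o1,d1=ray(T,kt);o2,d2=ray(S,ks)
A=np.c_[d1,-d2];t=np.linalg.lstsq(A,o2-o1,rcond=None)[0]
P=(o1+d1*t[0]+o2+d2*t[1])/2;print(P,np.linalg.norm(o1+d1*t[0]-o2-d2*t[1]))
c,s=np.cos(r.x[2]),np.sin(r.x[2]);q=P[:2]-r.x[:2];print("knob sh",c*q[0]+s*q[1],-s*q[0]+c*q[1],P[2])
E
```

```text
[ 0.56482194 -0.02123101 -0.0387745 ] -2.2216154445970164
[[ 0.6  0.2]
 [ 0.7  0.5]
 [ 0.   0.1]
 [ 0.4  0.1]
 [-0.  -0.6]
 [ 0.8 -0.8]
 [-0.3 -0.9]
 [ 0.1 -1.3]]
[ 0.56557428 -0.04349785  0.1817402 ] 0.001722174041961664
knob sh 0.0016149386834696804 -0.0222209406997749 0.18174019540408676
```

The crop shows the grey shifter, with its stub facing image right (-y) and the L-slot running left then up, so yaw is about -2°. The knob is at about (321,161) in the top view and (352,178) in the side view, around y = -22 mm in the shifter frame. Next I lift, close the fingers, and go to a point above its -y side.

>>> play_rows([
  {"claw": 0,"translation": [0,0,-50],"rot": [0,0,0]},
  {"claw": 0,"translation": [0,0,-100],"rot": [0,0,0]},
  {"claw": 0,"translation": [0,0,-107],"rot": [0,0,0]},
  {"claw": 0,"translation": [-358,-488,-107],"rot": [0,0,-1.155]},
  {"claw": 0,"translation": [-358,-488,-107],"rot": [0,0,-1.155]},
  {"claw": 0,"translation": [-358,-488,-107],"rot": [0,0,-1.155]},
  {"claw": 0,"translation": [-358,-488,-107],"rot": [0,0,-1.155]},
  {"claw": 0,"translation": [-358,-488,-107],"rot": [0,0,-1.155]},
  {"claw": 0,"translation": [-358,-488,-107],"rot": [0,0,-1.155]},
  {"claw": 0,"translation": [-358,-488,-107],"rot": [0,0,-1.155]},
  {"claw": 0,"translation": [-358,-488,-107],"rot": [0,0,-1.155]},
  {"claw": 0,"translation": [-358,-488,-107],"rot": [0,0,-1.155]},
  {"claw": 0,"translation": [-358,-488,-107],"rot": [0,0,-1.155]},
  {"claw": 0,"translation": [-358,-488,-107],"rot": [0,0,-1.155]},
  {"claw": 0,"translation": [-358,-488,-107],"rot": [0,0,-1.155]},
  {"claw": 0,"translation": [-358,-488,-107],"rot": [0,0,-1.155]},
  {"claw": 0,"translation": [-358,-488,-107],"rot": [0,0,-1.155]},
  {"claw": 0,"translation": [-358,-488,-107],"rot": [0,0,-1.155]},
  {"claw": 0,"translation": [-358,-488,-107],"rot": [0,0,-1.155]},
  {"claw": 0,"translation": [-358,-488,-107],"rot": [0,0,-1.155]},
], grip_force=40)

```text
t: 2.15
tcp_pos: [0.5607, -0.0933, 0.3009]
ee_rot: [3.14, -0.065, -0.0]
contact_force: [-0.9, -0.2, -0.5]
gripper_width: 0.0005
```

```bash
cat > look.py <<'E'
import sys
from h import *
from station import telemetry, read_camera
tag=sys.argv[1]; names=sys.argv[2:]
s=telemetry.sense(); p=np.load("p.npy")
Rt=R.from_rotvec(s["ee_rot"]).as_matrix(); q=sh2w([0,0,-p[2]],np.array(s["tcp_pos"])-[p[0],p[1],0])[0]
print("t",s["t"],"tcp",np.round(s["tcp_pos"],4),"sh mm",(q*1000).round(1),"F",np.round(s["contact_force"],1),"w",s["gripper_width"])
print("toolx",Rt[:,0].round(3),"z",Rt[:,2].round(3),"qj7",s["joint_positions"][6])
for n in names:
    d=read_camera(n); np.savez(f"{n}_{tag}.npz",**d,Rt=Rt,tcp=s["tcp_pos"])
    im=d["img"]
    if n=="top": im=cv2.resize(im[120:220,235:395],None,fx=5,fy=5,interpolation=cv2.INTER_CUBIC)
    if n=="side": im=cv2.resize(im[130:260,270:430],None,fx=4,fy=4,interpolation=cv2.INTER_CUBIC)
    cv2.imwrite(f"pics/{n}_{tag}.png",im)
E
python3 look.py 1 wrist side top
```

```text
t 2.15 tcp [ 0.5607 -0.0933  0.3009] sh mm [ -1.3 -72.2 300.9] F [-0.9 -0.2 -0.5] w 0.0005375462553546315
toolx [ 0.999 -0.041 -0.   ] z [-0.    -0.001 -1.   ] qj7 0.008508879022989631
```

View pics/wrist_1.png

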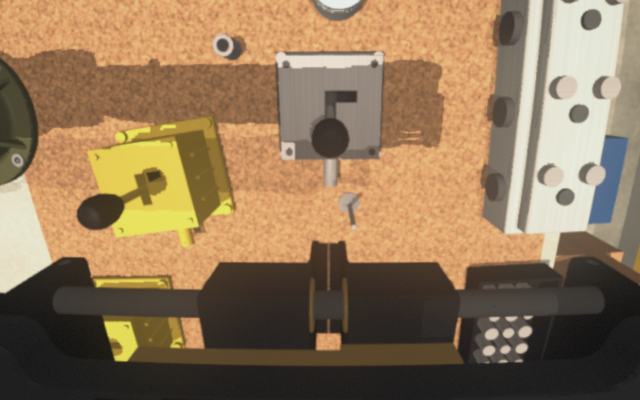

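View pics/side_1.png

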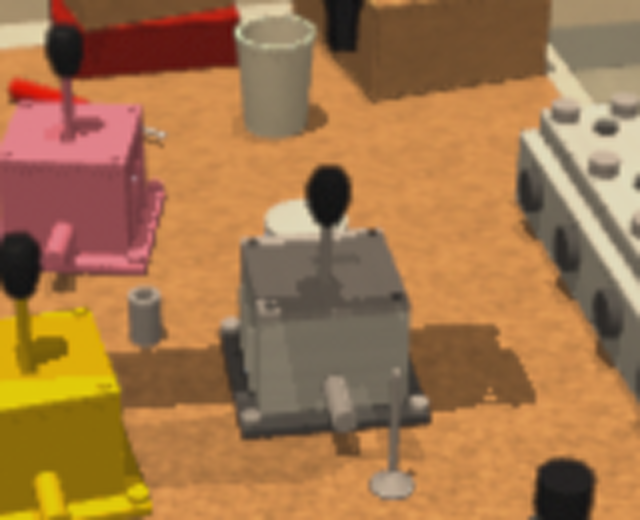

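The wrist view shows the knob at (330,138) and the fingers at column 328. They line up in x, and the plate edges are parallel to the tool axes. Next I descend.

>>> play_rows([
  {"claw": 0,"translation": [1,0,40],"rot": [0,0,0]},
  {"claw": 0,"translation": [1,0,80],"rot": [0,0,0]},
  {"claw": 0,"translation": [1,0,110],"rot": [0,0,0]},
  {"claw": 0,"translation": [1,0,130],"rot": [0,0,0]},
  {"claw": 0,"translation": [1,0,130],"rot": [0,0,0]},
  {"claw": 0,"translation": [1,-8,130],"rot": [0,0,0]},
  {"claw": 0,"translation": [1,-16,130],"rot": [0,0,0]},
  {"claw": 0,"translation": [1,-20,130],"rot": [0,0,0]},
  {"claw": 0,"translation": [1,-24,130],"rot": [0,0,0]},
  {"claw": 0,"translation": [1,-28,130],"rot": [0,0,0]},
  {"claw": 0,"translation": [1,-32,130],"rot": [0,0,0]},
  {"claw": 0,"translation": [1,-32,130],"rot": [0,0,0]},
])

```text
t: 3.5
tcp_pos: [0.564, -0.0594, 0.1717]
ee_rot: [3.14, -0.059, 0.002]
contact_force: [-0.5, -1.8, 4.7]
gripper_width: 0.0005
```

```bash
python3 look.py 2 wrist side top
```

```text
t 3.5 tcp [ 0.564  -0.0594  0.1717] sh mm [  0.7 -38.1 171.7] F [-0.5 -1.8  4.7] w 0.000485399931223756
toolx [ 0.999 -0.038  0.001] z [ 0.001 -0.001 -1.   ] qj7 -0.07587498951794194
```

View pics/wrist_2.png

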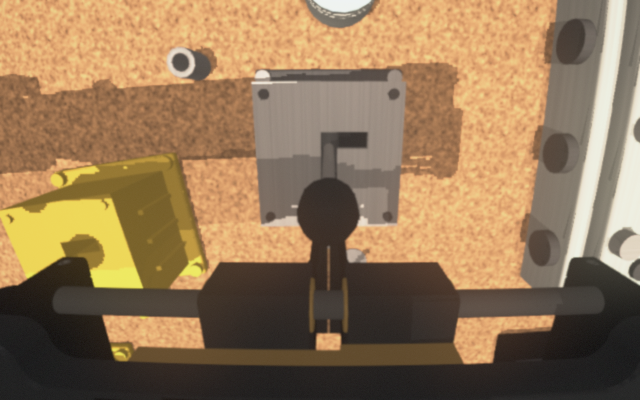

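View pics/side_2.png

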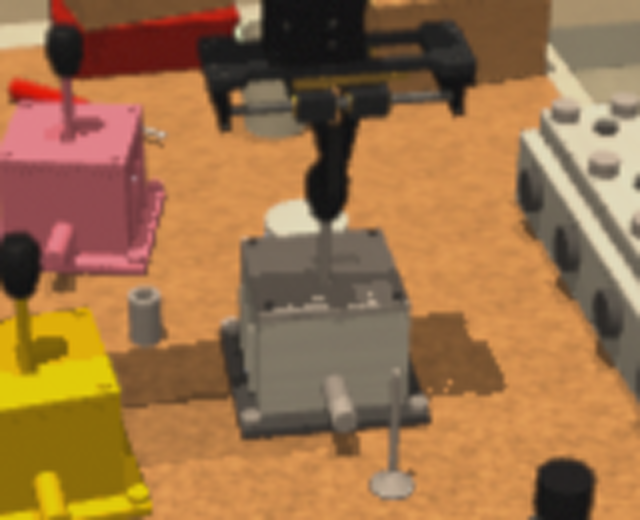

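The knob is at (328,213) in the wrist view with the finger just reaching its -y side. I push on along leg one.

>>> play_rows([
  {"claw": 0,"translation": [0,-4,0],"rot": [0,0,0]},
  {"claw": 0,"translation": [0,-8,0],"rot": [0,0,0]},
  {"claw": 0,"translation": [0,-12,0],"rot": [0,0,0]},
  {"claw": 0,"translation": [0,-16,0],"rot": [0,0,0]},
  {"claw": 0,"translation": [0,-20,0],"rot": [0,0,0]},
  {"claw": 0,"translation": [0,-24,0],"rot": [0,0,0]},
  {"claw": 0,"translation": [0,-28,0],"rot": [0,0,0]},
  {"claw": 0,"translation": [0,-31,0],"rot": [0,0,0]},
  {"claw": 0,"translation": [0,-34,0],"rot": [0,0,0]},
  {"claw": 0,"translation": [0,-34,0],"rot": [0,0,0]},
])

```text
t: 4.65
tcp_pos: [0.5647, -0.0247, 0.1708]
ee_rot: [-3.141, 0.058, 0.0]
contact_force: [-0.3, -1.7, 2.5]
gripper_width: 0.0008
```

```bash
python3 look.py 3 wrist side top
```

```text
t 4.65 tcp [ 0.5647 -0.0247  0.1708] sh mm [ -0.   -3.4 170.8] F [-0.3 -1.7  2.5] w 0.0008488446961931402
toolx [ 0.999 -0.037 -0.   ] z [-0.  0. -1.] qj7 -0.1389303289302774
```

View pics/wrist_3.png

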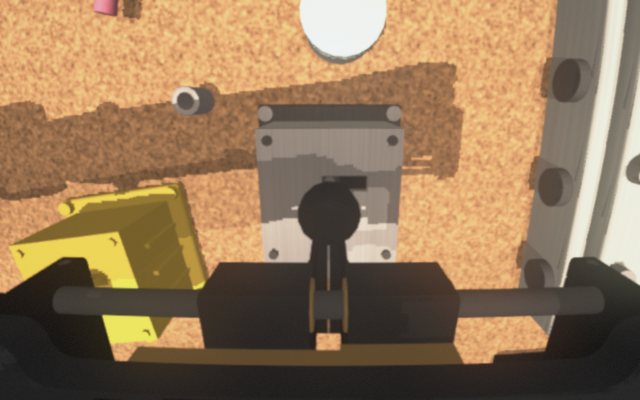

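View pics/side_3.png

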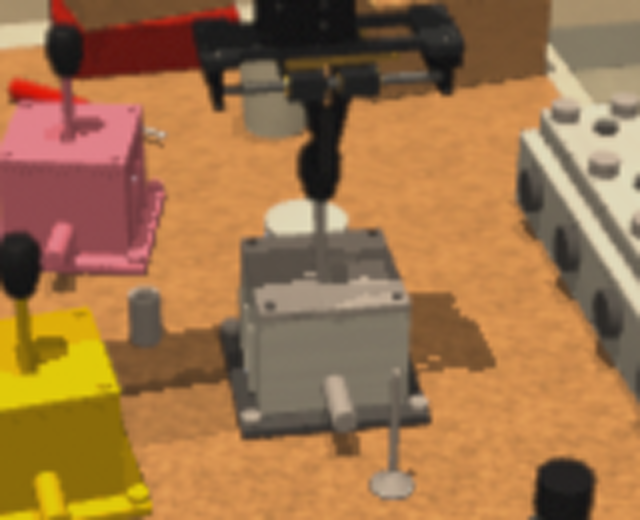

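The lever moves along leg one with the knob still at (328,213), under about 2 N. I go on in small steps to the corner.

>>> play_rows([
  {"claw": 0,"translation": [0,-3,0],"rot": [0,0,0]},
  {"claw": 0,"translation": [0,-5,0],"rot": [0,0,0]},
  {"claw": 0,"translation": [0,-7,0],"rot": [0,0,0]},
  {"claw": 0,"translation": [0,-8,0],"rot": [0,0,0]},
  {"claw": 0,"translation": [0,-8,0],"rot": [0,0,0]},
])

```text
t: 5.3
tcp_pos: [0.5648, -0.0173, 0.1706]
ee_rot: [-3.141, 0.059, 0.001]
contact_force: [-0.0, -0.7, 0.1]
gripper_width: 0.0007
```

>>> play_rows([
  {"claw": 0,"translation": [0,-1,0],"rot": [0,0,0]},
  {"claw": 0,"translation": [0,-2,0],"rot": [0,0,0]},
  {"claw": 0,"translation": [0,-2,0],"rot": [0,0,0]},
])

```text
t: 5.6
tcp_pos: [0.5651, -0.0154, 0.1709]
ee_rot: [3.141, -0.059, -0.0]
contact_force: [-0.2, -1.4, -0.1]
gripper_width: 0.0006
```

```bash
python3 look.py 4 wrist side top
```

```text
t 5.6 tcp [ 0.5651 -0.0154  0.1709] sh mm [  0.    5.8 170.9] F [-0.2 -1.4 -0.1] w 0.0006241424056031104
toolx [ 0.999 -0.038 -0.   ] z [-0. -0. -1.] qj7 -0.15772051293926703
```

View pics/wrist_4.png

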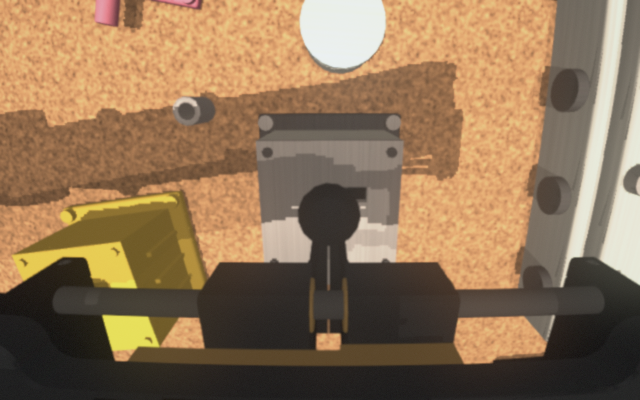

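>>> play_rows([
  {"claw": 0,"translation": [0,-1,0],"rot": [0,0,0]},
  {"claw": 0,"translation": [0,-2,0],"rot": [0,0,0]},
  {"claw": 0,"translation": [0,-2,0],"rot": [0,0,0]},
])

```text
t: 6.05
tcp_pos: [0.5652, -0.0133, 0.171]
ee_rot: [3.141, -0.059, -0.0]
contact_force: [-0.1, -1.2, -0.1]
gripper_width: 0.0005
```

>>> play_rows([
  {"claw": 0,"translation": [0,-1,0],"rot": [0,0,0]},
  {"claw": 0,"translation": [0,-2,0],"rot": [0,0,0]},
  {"claw": 0,"translation": [0,-2,0],"rot": [0,0,0]},
])

```text
t: 6.35
tcp_pos: [0.5653, -0.0113, 0.171]
ee_rot: [-3.141, 0.059, -0.0]
contact_force: [-0.2, -2.2, -0.5]
gripper_width: 0.0004
```

```bash
python3 look.py 5 wrist side top
```

```text
t 6.35 tcp [ 0.5653 -0.0113  0.171 ] sh mm [1.00e-01 1.00e+01 1.71e+02] F [-0.2 -2.2 -0.5] w 0.00042952001206807546
toolx [ 0.999 -0.038  0.   ] z [ 0.  0. -1.] qj7 -0.16533893456450957
```

View pics/wrist_5.png

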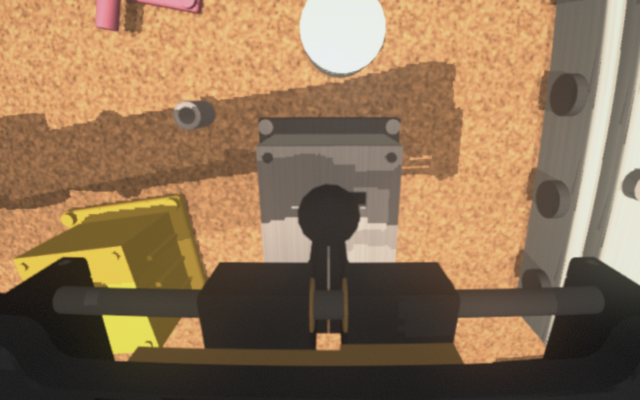

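View pics/side_5.png

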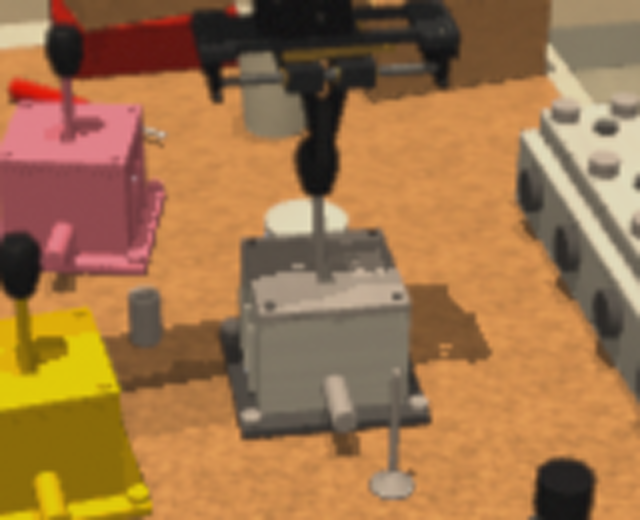

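No stop yet (2 N), so I continue in 1 mm steps.

>>> play_rows([
  {"claw": 0,"translation": [0,-1,0],"rot": [0,0,0]},
  {"claw": 0,"translation": [0,-2,0],"rot": [0,0,0]},
  {"claw": 0,"translation": [0,-2,0],"rot": [0,0,0]},
])

```text
t: 6.8
tcp_pos: [0.5654, -0.0093, 0.1709]
ee_rot: [-3.141, 0.059, -0.0]
contact_force: [-1.0, -0.3, 0.6]
gripper_width: 0.0005
```

>>> play_rows([
  {"claw": 0,"translation": [0,-1,0],"rot": [0,0,0]},
  {"claw": 0,"translation": [0,-2,0],"rot": [0,0,0]},
  {"claw": 0,"translation": [0,-2,0],"rot": [0,0,0]},
])

```text
t: 7.1
tcp_pos: [0.5655, -0.0075, 0.1709]
ee_rot: [3.141, -0.059, 0.0]
contact_force: [0.4, -1.1, 0.0]
gripper_width: 0.0006
```

```bash
python3 look.py 6 wrist side top
python3 - <<'E'
from h import *
p=np.load("p.npy")
d=dict(np.load("wrist_6.npz"))
u=cv2.undistortPoints(np.float64([[[329,213]]]),d["K"],d["D"])[0,0]
T=d["T_tool_cam"];r=d["Rt"]@T[:3,:3]@[u[0],u[1],1];o=d["tcp"]+d["Rt"]@T[:3,3]
for z in (.175,.182,.19):
    P=o+r*(z-o[2])/r[2]; print(z,sh2w([0,0,-p[2]],P-[p[0],p[1],0])[0].round(4))
E
```

```text
t 7.1 tcp [ 0.5655 -0.0075  0.1709] sh mm [1.000e-01 1.370e+01 1.709e+02] F [ 0.4 -1.1  0. ] w 0.0006259387344874307
toolx [ 0.999 -0.038  0.   ] z [ 0. -0. -1.] qj7 -0.1730280766255863
0.175 [-0.0008  0.032   0.175 ]
0.182 [-0.0008  0.0344  0.182 ]
0.19 [-0.0009  0.0373  0.19  ]
```

View pics/wrist_6.png

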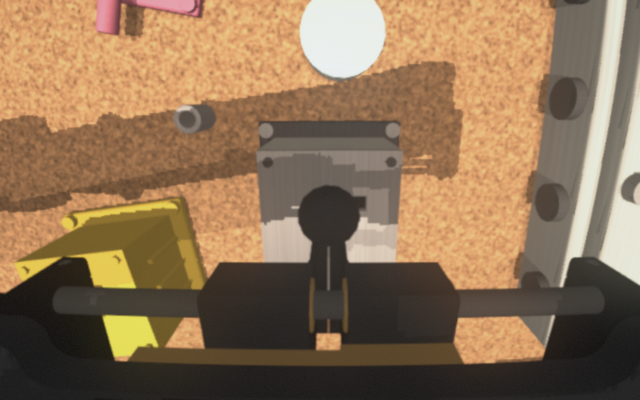

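View pics/top_6.png

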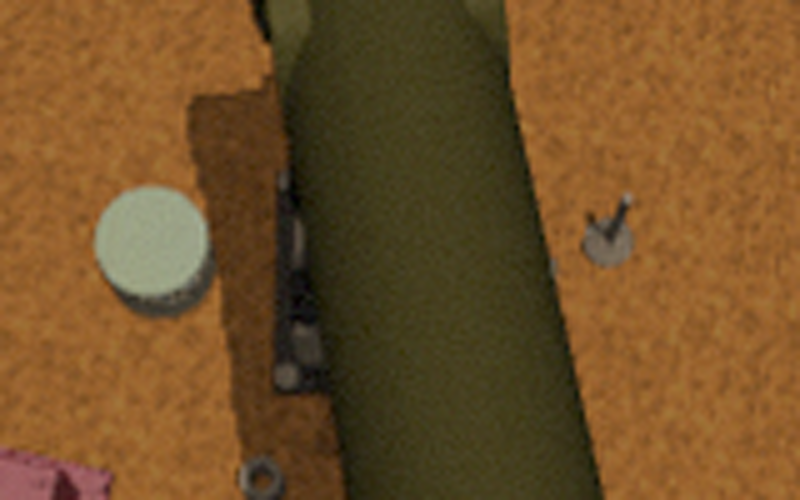

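The knob now looks to be at y ≈ 33 mm by the wrist ray, near the stop. I'll take a few more 1 mm steps to feel it.

>>> play_rows([
  {"claw": 0,"translation": [0,-1,0],"rot": [0,0,0]},
  {"claw": 0,"translation": [0,-1,0],"rot": [0,0,0]},
])

```text
t: 7.45
tcp_pos: [0.5655, -0.007, 0.1709]
ee_rot: [3.14, -0.06, -0.0]
contact_force: [-0.3, -2.9, 0.1]
gripper_width: 0.0007
```

>>> play_rows([
  {"claw": 0,"translation": [0,-1,0],"rot": [0,0,0]},
  {"claw": 0,"translation": [0,-1,0],"rot": [0,0,0]},
])

```text
t: 7.65
tcp_pos: [0.5655, -0.0064, 0.1709]
ee_rot: [3.14, -0.061, -0.0]
contact_force: [0.2, -3.4, -0.3]
gripper_width: 0.0004
```

>>> play_rows([
  {"claw": 0,"translation": [0,-1,0],"rot": [0,0,0]},
  {"claw": 0,"translation": [0,-1,0],"rot": [0,0,0]},
])

```text
t: 7.85
tcp_pos: [0.5656, -0.0058, 0.1709]
ee_rot: [3.139, -0.061, -0.0]
contact_force: [0.4, -5.7, -0.9]
gripper_width: 0.0005
```

```bash
python3 look.py 7 wrist side
```

```text
t 7.85 tcp [ 0.5656 -0.0058  0.1709] sh mm [1.000e-01 1.540e+01 1.709e+02] F [ 0.4 -5.7 -0.9] w 0.0005478127014358936
toolx [ 0.999 -0.039 -0.   ] z [-0.    -0.002 -1.   ] qj7 -0.17881145077643545
```

View pics/wrist_7.png

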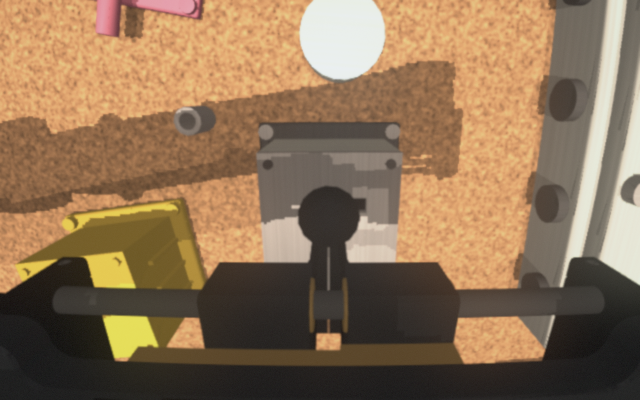

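View pics/side_7.png

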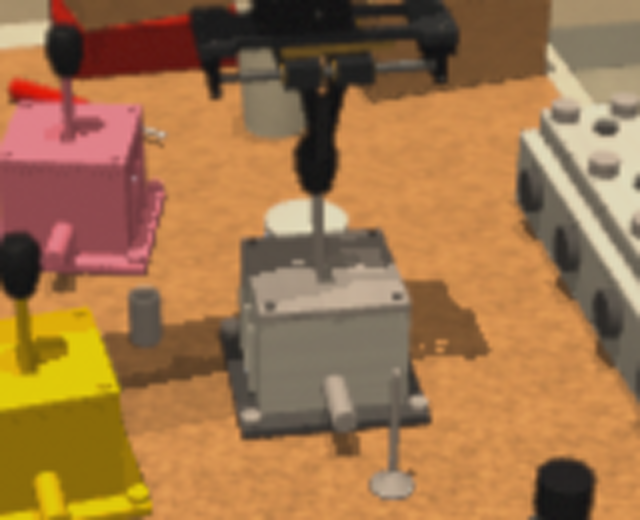

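The stop is felt: force rises to 5.7 N and the tool lags, with the knob at about y = 34. I back off and go round to the -x side.

>>> play_rows([
  {"claw": 0,"translation": [0,15,0],"rot": [0,0,0]},
  {"claw": 0,"translation": [0,42,0],"rot": [0,0,0]},
  {"claw": 0,"translation": [0,42,0],"rot": [0,0,0]},
  {"claw": 0,"translation": [-30,42,0],"rot": [0,0,0]},
  {"claw": 0,"translation": [-58,42,0],"rot": [0,0,0]},
  {"claw": 0,"translation": [-58,42,4],"rot": [0,0,0]},
  {"claw": 0,"translation": [-58,20,8],"rot": [0,0,0]},
  {"claw": 0,"translation": [-58,0,8],"rot": [0,0,0]},
  {"claw": 0,"translation": [-58,-16,8],"rot": [0,0,0]},
  {"claw": 0,"translation": [-58,-16,8],"rot": [0,0,0]},
  {"claw": 0,"translation": [-58,-16,8],"rot": [0,0,0]},
])

```text
t: 9.05
tcp_pos: [0.5086, 0.0138, 0.1629]
ee_rot: [-3.141, 0.058, -0.0]
contact_force: [0.1, -0.2, 0.4]
gripper_width: 0.0002
```

```bash
python3 look.py 8 wrist side
```

```text
t 9.05 tcp [0.5086 0.0138 0.1629] sh mm [-57.5  32.8 162.9] F [ 0.1 -0.2  0.4] w 0.00024989051017334065
toolx [ 0.999 -0.037  0.   ] z [ 0.  0. -1.] qj7 -0.15459546562518528
```

View pics/wrist_8.png

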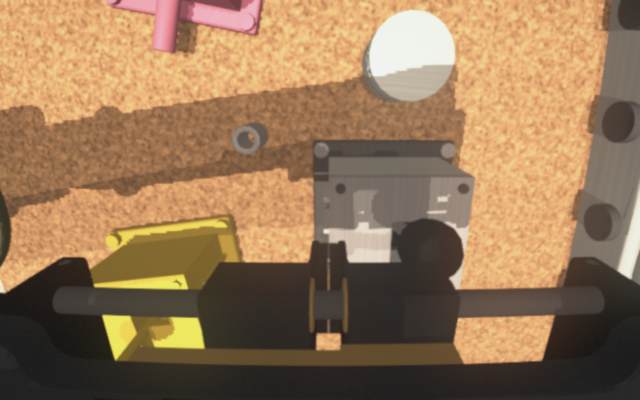

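View pics/side_8.png

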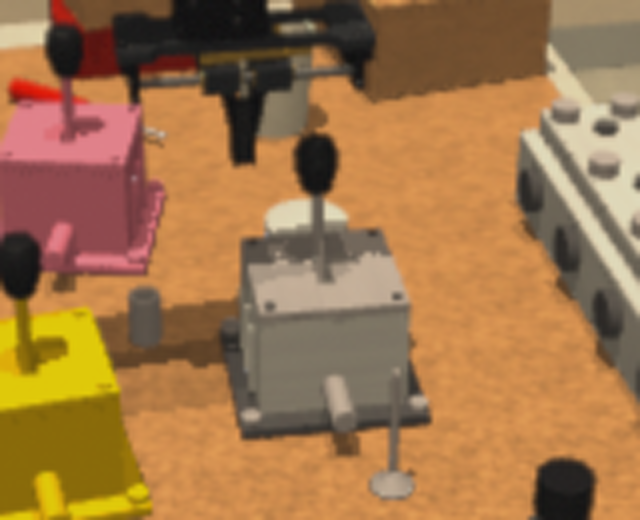

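The knob is at (430,250) in the wrist view, and the finger at column 328 is level with it in y on its -x side. I push +x.

>>> play_rows([
  {"claw": 0,"translation": [8,0,0],"rot": [0,0,0]},
  {"claw": 0,"translation": [16,0,0],"rot": [0,0,0]},
  {"claw": 0,"translation": [20,0,0],"rot": [0,0,0]},
  {"claw": 0,"translation": [23,0,0],"rot": [0,0,0]},
  {"claw": 0,"translation": [26,0,0],"rot": [0,0,0]},
  {"claw": 0,"translation": [29,0,0],"rot": [0,0,0]},
  {"claw": 0,"translation": [32,0,0],"rot": [0,0,0]},
  {"claw": 0,"translation": [35,0,0],"rot": [0,0,0]},
  {"claw": 0,"translation": [38,0,0],"rot": [0,0,0]},
  {"claw": 0,"translation": [38,0,0],"rot": [0,0,0]},
])

```text
t: 10.15
tcp_pos: [0.5465, 0.0124, 0.1631]
ee_rot: [-3.141, 0.059, -0.0]
contact_force: [-1.9, 0.0, 1.5]
gripper_width: 0.0005
```

```bash
python3 look.py 9 wrist side
```

```text
t 10.15 tcp [0.5465 0.0124 0.1631] sh mm [-19.6  32.9 163.1] F [-1.9  0.   1.5] w 0.0005138449480433399
toolx [ 0.999 -0.038  0.   ] z [ 0.  0. -1.] qj7 -0.19779648610717393
```

View pics/wrist_9.png

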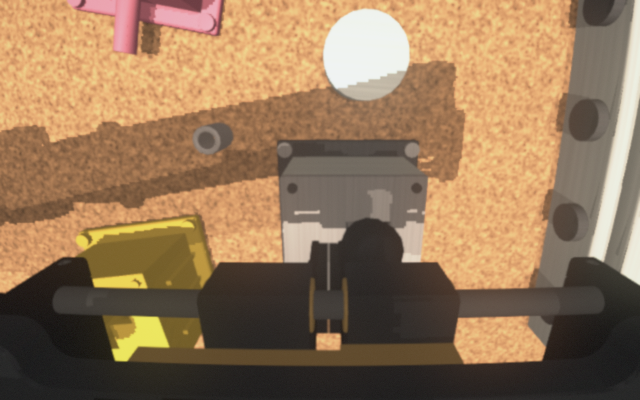

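View pics/side_9.png

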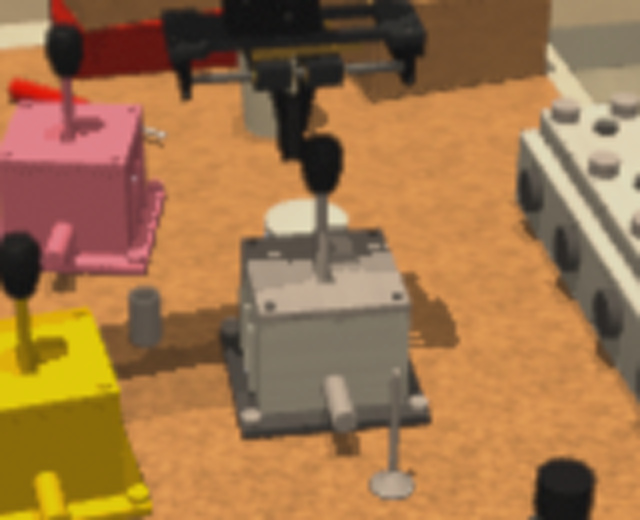

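Leg two has begun: the knob has moved right to (371,249) and leans +x, at 2 N. Continue.

>>> play_rows([
  {"claw": 0,"translation": [3,0,0],"rot": [0,0,0]},
  {"claw": 0,"translation": [6,0,0],"rot": [0,0,0]},
  {"claw": 0,"translation": [9,0,1],"rot": [0,0,0]},
  {"claw": 0,"translation": [12,1,1],"rot": [0,0,0]},
  {"claw": 0,"translation": [15,1,2],"rot": [0,0,0]},
  {"claw": 0,"translation": [18,1,2],"rot": [0,0,0]},
  {"claw": 0,"translation": [21,2,3],"rot": [0,0,0]},
  {"claw": 0,"translation": [24,2,3],"rot": [0,0,0]},
  {"claw": 0,"translation": [27,2,3],"rot": [0,0,0]},
  {"claw": 0,"translation": [30,2,3],"rot": [0,0,0]},
  {"claw": 0,"translation": [30,2,3],"rot": [0,0,0]},
])

```text
t: 11.35
tcp_pos: [0.5765, 0.0088, 0.1595]
ee_rot: [3.141, -0.06, -0.0]
contact_force: [-0.5, 1.0, -0.6]
gripper_width: 0.0006
```

```bash
python3 look.py 10 wrist side
```

```text
t 11.35 tcp [0.5765 0.0088 0.1595] sh mm [ 10.5  30.5 159.5] F [-0.5  1.  -0.6] w 0.0005639366553136841
toolx [ 0.999 -0.038 -0.   ] z [-0. -0. -1.] qj7 -0.22166592331937296
```

View pics/side_10.png

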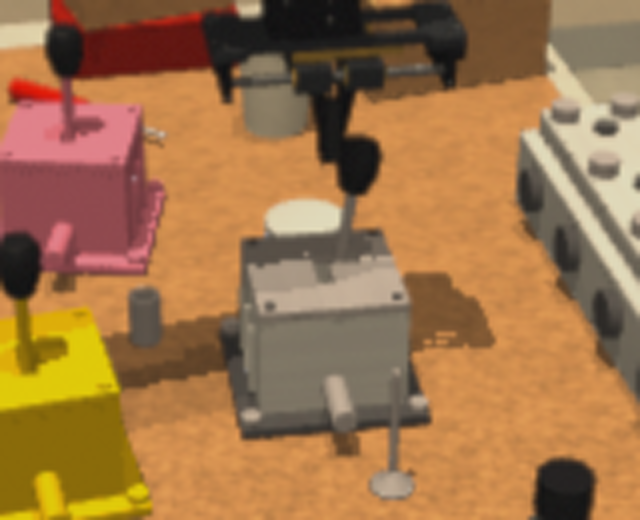

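View pics/wrist_10.png

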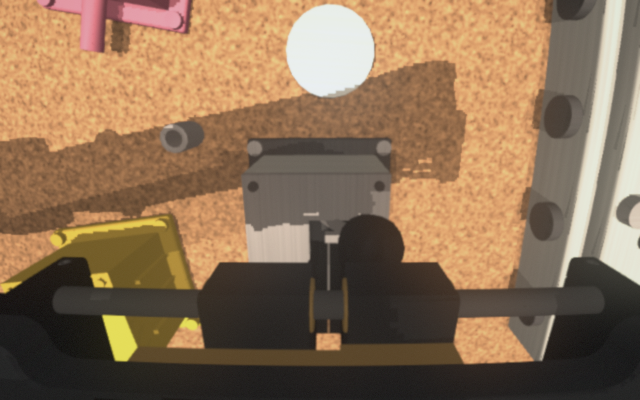

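Knob at (372,246) in the wrist view, leaning clearly. About 12–18 mm remain, so I slow down.

>>> play_rows([
  {"claw": 0,"translation": [2,0,0],"rot": [0,0,0]},
  {"claw": 0,"translation": [4,0,0],"rot": [0,0,0]},
  {"claw": 0,"translation": [6,0,0],"rot": [0,0,0]},
  {"claw": 0,"translation": [8,0,0],"rot": [0,0,0]},
  {"claw": 0,"translation": [8,0,0],"rot": [0,0,0]},
])

```text
t: 11.95
tcp_pos: [0.5846, 0.0086, 0.1599]
ee_rot: [3.141, -0.06, 0.001]
contact_force: [-1.6, 0.4, 0.2]
gripper_width: 0.0001
```

>>> play_rows([
  {"claw": 0,"translation": [1,0,0],"rot": [0,0,0]},
  {"claw": 0,"translation": [2,0,0],"rot": [0,0,0]},
  {"claw": 0,"translation": [2,0,0],"rot": [0,0,0]},
])

```text
t: 12.25
tcp_pos: [0.5863, 0.0086, 0.16]
ee_rot: [3.141, -0.06, 0.0]
contact_force: [-2.5, -0.7, -0.5]
gripper_width: 0.0006
```

>>> play_rows([
  {"claw": 0,"translation": [1,0,0],"rot": [0,0,0]},
  {"claw": 0,"translation": [2,0,0],"rot": [0,0,0]},
  {"claw": 0,"translation": [2,0,0],"rot": [0,0,0]},
])

```text
t: 12.55
tcp_pos: [0.5883, 0.0086, 0.1599]
ee_rot: [3.141, -0.06, 0.0]
contact_force: [-2.6, -0.8, 0.4]
gripper_width: 0.0006
```

```bash
python3 look.py 11 wrist side
```

```text
t 12.55 tcp [0.5883 0.0086 0.1599] sh mm [ 22.3  30.7 159.9] F [-2.6 -0.8  0.4] w 0.0006022810980401262
toolx [ 0.999 -0.038  0.   ] z [ 0. -0. -1.] qj7 -0.23042460698116568
```

View pics/side_11.png

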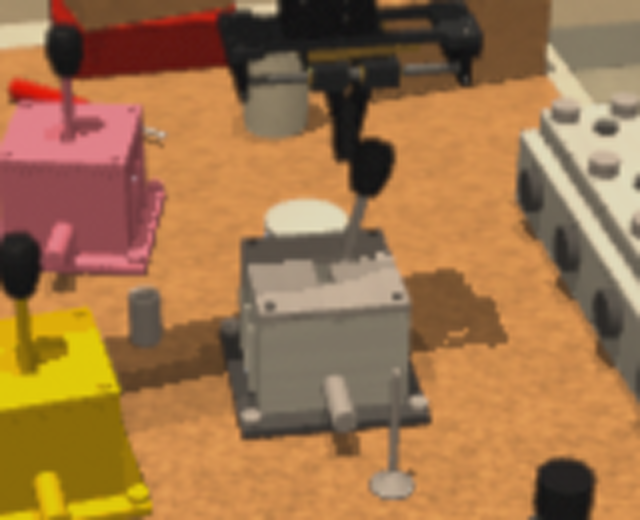

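View pics/wrist_11.png

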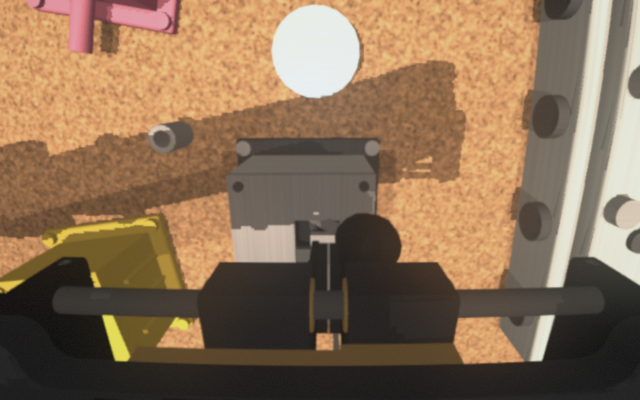

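Still moving at 2.6 N, so I go on to find the end stop.

>>> play_rows([
  {"claw": 0,"translation": [1,0,0],"rot": [0,0,0]},
  {"claw": 0,"translation": [2,0,0],"rot": [0,0,0]},
  {"claw": 0,"translation": [2,0,0],"rot": [0,0,0]},
])

```text
t: 12.95
tcp_pos: [0.5903, 0.0085, 0.1599]
ee_rot: [-3.141, 0.06, -0.0]
contact_force: [-4.4, -0.7, -0.5]
gripper_width: 0.0003
```

>>> play_rows([
  {"claw": 0,"translation": [1,0,0],"rot": [0,0,0]},
  {"claw": 0,"translation": [2,0,0],"rot": [0,0,0]},
  {"claw": 0,"translation": [2,0,0],"rot": [0,0,0]},
])

```text
t: 13.25
tcp_pos: [0.5925, 0.0086, 0.1602]
ee_rot: [-3.141, 0.06, -0.001]
contact_force: [-2.5, -0.3, 0.2]
gripper_width: 0.0008
```

>>> play_rows([
  {"claw": 0,"translation": [1,0,0],"rot": [0,0,0]},
  {"claw": 0,"translation": [2,0,0],"rot": [0,0,0]},
  {"claw": 0,"translation": [2,0,0],"rot": [0,0,0]},
])

```text
t: 13.55
tcp_pos: [0.5944, 0.0084, 0.16]
ee_rot: [-3.141, 0.06, -0.001]
contact_force: [-2.1, -0.8, 0.7]
gripper_width: 0.0005
```

```bash
python3 look.py 12 side
```

```text
t 13.55 tcp [0.5944 0.0084 0.16  ] sh mm [ 28.4  30.8 160. ] F [-2.1 -0.8  0.7] w 0.0004930145437139611
toolx [ 0.999 -0.038  0.   ] z [ 0.  0. -1.] qj7 -0.23454081741827948
```

View pics/side_12.png

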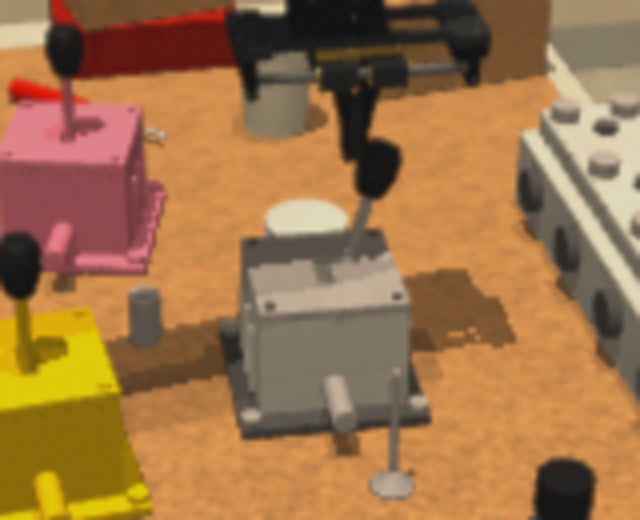

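>>> play_rows([
  {"claw": 0,"translation": [1,0,0],"rot": [0,0,0]},
  {"claw": 0,"translation": [2,0,0],"rot": [0,0,0]},
  {"claw": 0,"translation": [2,0,0],"rot": [0,0,0]},
])

```text
t: 13.9
tcp_pos: [0.5963, 0.0083, 0.1599]
ee_rot: [-3.141, 0.06, -0.0]
contact_force: [-1.4, -0.4, 0.7]
gripper_width: 0.0007
```

>>> play_rows([
  {"claw": 0,"translation": [1,0,0],"rot": [0,0,0]},
  {"claw": 0,"translation": [2,0,0],"rot": [0,0,0]},
  {"claw": 0,"translation": [2,0,0],"rot": [0,0,0]},
])

```text
t: 14.2
tcp_pos: [0.5978, 0.0083, 0.1598]
ee_rot: [3.141, -0.06, -0.001]
contact_force: [-2.7, -0.6, 1.5]
gripper_width: 0.0009
```

```bash
python3 look.py 13 side wrist
python3 - <<'E'
from h import *
p=np.load("p.npy");S=dict(np.load("side_13.npz"))
for x,y,z in((0,34,182),(40,29,177),(50,29,173),(53,29,172)):
    print(x,((proj(S,sh2w(p,[x/1e3,y/1e3,z/1e3]))[0]-[270,130])*4+1.5).round(0))
E
```

```text
t 14.2 tcp [0.5978 0.0083 0.1598] sh mm [ 31.8  30.8 159.8] F [-2.7 -0.6  1.5] w 0.000853857365786881
toolx [ 0.999 -0.038 -0.001] z [-0.001 -0.    -1.   ] qj7 -0.2371139888275571
0 [316. 160.]
40 [367. 165.]
50 [380. 169.]
53 [384. 169.]
```

View pics/side_13.png

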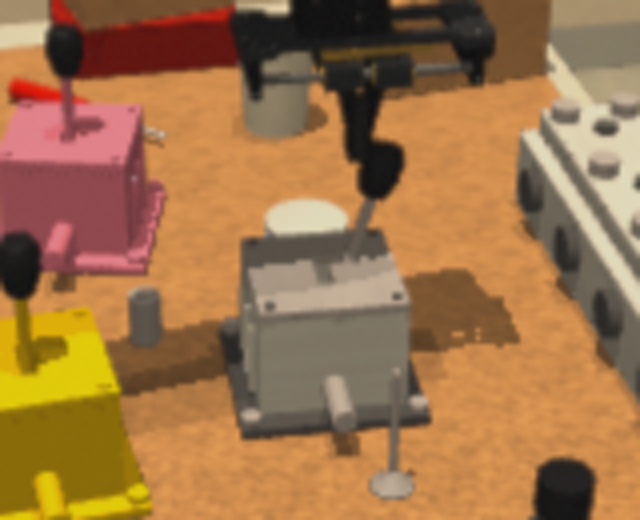

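View pics/wrist_13.png

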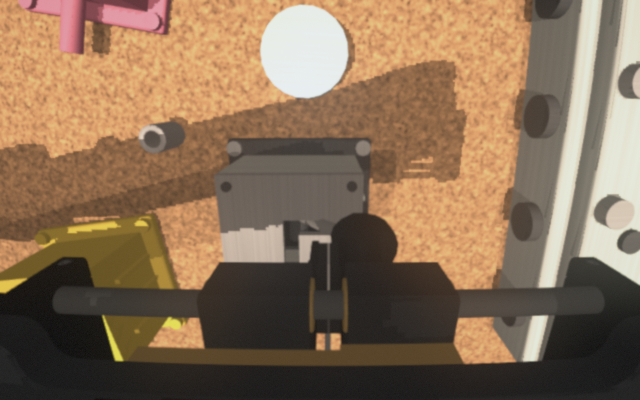

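The knob is at (381,170) in the side crop, which corresponds to x ≈ 51 mm. I press until the stop is felt.

>>> play_rows([
  {"claw": 0,"translation": [1,0,0],"rot": [0,0,0]},
  {"claw": 0,"translation": [2,0,0],"rot": [0,0,0]},
  {"claw": 0,"translation": [2,0,0],"rot": [0,0,0]},
])

```text
t: 14.6
tcp_pos: [0.5988, 0.0082, 0.1596]
ee_rot: [3.141, -0.059, -0.005]
contact_force: [-6.8, -0.1, 1.8]
gripper_width: 0.0002
```

>>> play_rows([
  {"claw": 0,"translation": [1,0,0],"rot": [0,0,0]},
  {"claw": 0,"translation": [2,0,0],"rot": [0,0,0]},
  {"claw": 0,"translation": [2,0,0],"rot": [0,0,0]},
])

```text
t: 14.9
tcp_pos: [0.5995, 0.0082, 0.1594]
ee_rot: [3.14, -0.059, -0.009]
contact_force: [-9.9, -0.1, 2.7]
gripper_width: 0.0003
```

>>> play_rows([
  {"claw": 0,"translation": [1,0,0],"rot": [0,0,0]},
  {"claw": 0,"translation": [2,0,0],"rot": [0,0,0]},
  {"claw": 0,"translation": [2,0,0],"rot": [0,0,0]},
])

```text
t: 15.2
tcp_pos: [0.6001, 0.0082, 0.1592]
ee_rot: [3.14, -0.059, -0.014]
contact_force: [-13.8, -0.2, 5.1]
gripper_width: 0.0004
```

The stop is firm at 13.8 N. I back straight off, then lift and move away for a clear check.

>>> play_rows([
  {"claw": 0,"translation": [-8,0,0],"rot": [0,0,0]},
  {"claw": 0,"translation": [-30,0,0],"rot": [0,0,0]},
  {"claw": 0,"translation": [-50,0,0],"rot": [0,0,0]},
  {"claw": 0,"translation": [-50,0,0],"rot": [0,0,0]},
  {"claw": 0,"translation": [-50,0,-50],"rot": [0,0,0]},
  {"claw": 0,"translation": [-50,0,-100],"rot": [0,0,0]},
  {"claw": 0,"translation": [-50,0,-150],"rot": [0,0,0]},
  {"claw": 0,"translation": [-50,50,-150],"rot": [0,0,0]},
  {"claw": 0,"translation": [-50,100,-150],"rot": [0,0,0]},
  {"claw": 0,"translation": [-50,150,-150],"rot": [0,0,0]},
  {"claw": 0,"translation": [-50,200,-150],"rot": [0,0,0]},
  {"claw": 0,"translation": [-50,250,-150],"rot": [0,0,0]},
  {"claw": 0,"translation": [-50,250,-150],"rot": [0,0,0]},
  {"claw": 0,"translation": [-50,250,-150],"rot": [0,0,0]},
])

```text
t: 16.6
tcp_pos: [0.5455, -0.2422, 0.3097]
ee_rot: [-3.141, 0.065, -0.003]
contact_force: [0.1, 1.9, 1.2]
gripper_width: 0.0004
```

```bash
python3 look.py 14 side top
python3 - <<'E'
from h import *
p=np.load("p.npy")
for n,o,k in(("side",(270,130),4),("top",(235,120),5)):
    S=dict(np.load(f"{n}_14.npz"))
    for x,y,z in((40,29,177),(50,29,173),(53,29,172)):
        print(n,x,((proj(S,sh2w(p,[x/1e3,y/1e3,z/1e3]))[0]-o+.5)*k-.5).round(0))
    a=dict(np.load(f"{n}0.npz"))["img"].astype(int)
T0=dict(np.load("top0.npz"))["img"];T1=dict(np.load("top_14.npz"))["img"]
cv2.imwrite("pics/full14.png",T1)
E
```

```text
t 16.6 tcp [ 0.5455 -0.2422  0.3097] sh mm [ -10.7 -221.5  309.7] F [0.1 1.9 1.2] w 0.00042705255044651143
toolx [ 0.999 -0.042  0.002] z [ 0.002  0.    -1.   ] qj7 0.25518273257695634
side 40 [367. 165.]
side 50 [380. 169.]
side 53 [384. 169.]
top 40 [344. 145.]
top 50 [344. 130.]
top 53 [344. 126.]
```

View pics/side_14.png

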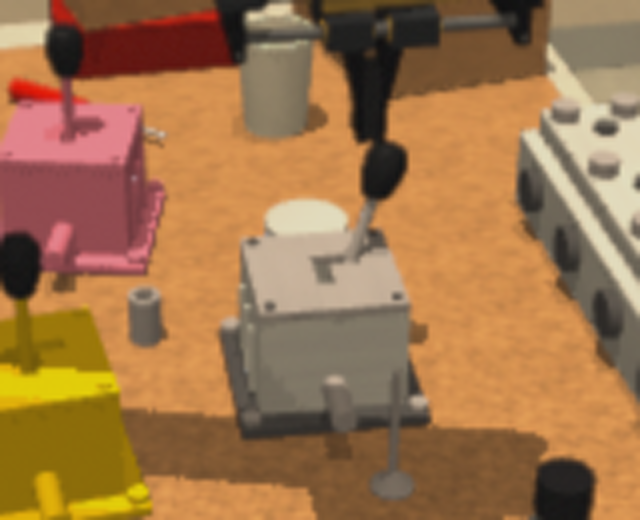

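View pics/top_14.png

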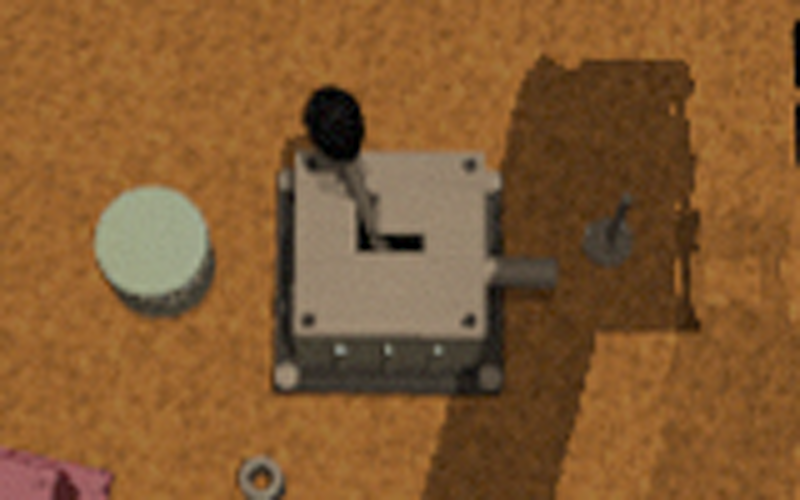

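View pics/full14.png

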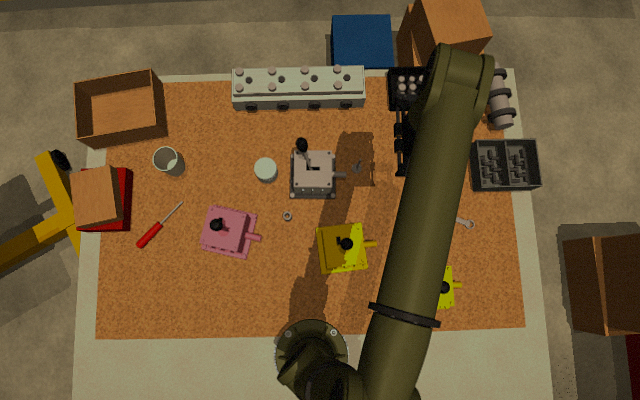

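The final views show the knob at (384,170) in the side crop and (334,123) in the top crop. Both match the end-stop prediction of x ≈ 53 mm. The rod is at the closed end of leg two and the bystanders in view are unmoved.

```bash
python3 -c "
from station import hand_in; print(hand_in())"
```

```text
the job is handed in; nothing more can be done
None
```

The grey shifter is in gear: the lever is fully home at the closed end of the slot's second leg, and the job is handed in. I used closed fingers and only pushed the knob from outside. I pushed along +y to the corner stop (5.7 N), then went round to its -x side and pushed along +x to the end stop (13.8 N). I then backed off and lifted clear, finishing at 16.6 s.

- **Lever position:** in the last pictures the knob is within about 1 pixel of the predicted end-stop position (x ≈ 53 mm) in the side view, and along the slot in the top view. Across the slot, the top view put it about 2 pixels (about 5 mm) further to +y than predicted. I put that down to picture and calibration error.
- **Other things on the bench:** the socket, valve, piston, cup and screwdriver look unmoved, as do the pink shifter and the nearer yellow one. The arm hid the oil bottle and part of the wrench and far yellow shifter in the last top view. Only the bottle's cap showed in the side crop. I did not check those three fully, but the tool only crossed that side about 0.3 m above the bench, above the 0.21 m bottle.
- **Force reading:** the last reading was about 2 N with the arm hanging free. I took this as leftover motion or sensor noise, not contact.

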